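Fetch the yellow-headed bracket from the back of the tip-out bin

ROBOT

A 7-joint arm with a two-finger parallel gripper is mounted at the origin on the work surface. World frame = base frame: x ahead of the robot, y to its left, z up, the work surface at z = 0. Lengths are in m, angles in rad, forces in N, time in s.
With the tool pointing down it reaches from about 0.4 to 0.85 m from the base axis. Payload 10.4 kg.
Tool frame: the origin (TCP) lies where the fingers leave the gripper's body, on its centre line; the fingertips stand 70 mm ahead of it and the grasp point (between the pads) lies 51 mm ahead of it (env.tcp_to_tips is the distance from the TCP to the fingertips, in m); z points along the fingers, y is the line along which they close (so a half turn about z gives the same grasp; the last joint's range is limited). The gripper opens to 87 mm and grips with 3 to 60 N. Pads are 19 mm wide; open, the fingers measure 117 mm over their backs; the gripper's body (75 mm by 190 mm) begins 51 mm behind the grasp point.
Start: joints at [1.293, 0.332, -0.065, 1.46, 0.022, 1.35, -0.088], TCP at [0.158, -0.605, 0.292] pointing down, gripper open.
Joint ranges: [-2.6, 2.6], [-0.5, 2.12], [-1.47, 1.34], [0.16, 2.42], [-1.27, 4.41], [0.06, 2.06], [-2.6, 2.6]. Speed limits (rad/s): [2.22, 2.22, 2.79, 2.79, 3.14, 3.14, 3.14].

INTERFACE

Orientations are given as a unit quaternion [w, x, y, z].
In Python, from workcell import env, camera, camera_params gives the robot as it stands.
- The arm moves only by the tool send_rows, never from a script. Its argument "targets" is a list of rows, each a list of 5 numbers: the shift along the tool's x, y, z in cm, then the turn about the tool's z in degrees, then the finger opening in cm, from 0 to 8.7. In form: [[x, y, z, yaw, hand], ...]. A call has 1 to 20 rows; each row shifts and turns the commanded pose from where the row before left it, along the tool's axes as they then stand; what a row does not reach is not made up. A row lasts 1/8 s, in which the tool goes at most 62.5 mm and 10.7 degrees, less where a joint would pass 70% of its speed; a pose out of reach is approached as far as the arm can. A call is refused whole if a number of a shift passes 6.25 or a number of a turn 10.7, either way. A call with a gripper value outside its range is refused whole. The fingers move at their own pace and stop on an object; "newtons" is the grip in N (left out, the last holds). Time passes only in rows, so rows that do not move let the fingers close. It gives the time, the measured TCP pose, the force, the opening and the grip force at its end, in the units of the state.
- env.observe(): the state, without advancing time (a new reading comes with each control period).
- camera(name): name is "scene" or "top" or "wrist"; returns the picture (384x512x3 uint8, blue, green, red); there is no depth.
- camera_params(name): a dict with "camera_matrix" (3x3 intrinsics, pixels), "rvec" (rotation vector, rad) and "tvec" (3), from world to camera coordinates, as OpenCV has them. Camera axes: x right, y down, z forward; pixel columns grow to the right and rows downward; lengths in m; the calibration is good to about 2 mm. The wrist camera is an equidistant fisheye: a pixel r from the principal point sees the ray r / f radians off the axis. A picture is of the moment at which its call begins: read the wrist's pose just before it. camera_params takes no time and is no camera call; for the wrist camera it gives the pose at the moment of the call.
- env.hand_in(): hands the job in; it is judged then, once.
The state is a dict: "time_s": time; "qpos": joint angles; "qvel": joint speeds; "joint_torque": joint torques, N m; "tcp_pos": TCP position; "tool_rot": TCP orientation; "ft_force": force on the tool from outside, world axes, zero at the start; "wrist_torque": the same for the moment, N m; "finger_gap": finger opening in m; "gripper_force": force on a finger pad.
Only numpy, scipy, OpenCV 4.12 (cv2) and the standard library are available. Lean on these libraries where they do the work, as an engineer would, in place of code of your own. Each camera call takes 0.05 s, during which the arm holds its last target. There are 200 camera calls.

TASK

Tilt the blue tip-out bin fully forward by its black grip, take the bracket with the yellow head out of its back pocket and set it down gently, upright, in the middle of the black pad on the aluminium fixture plate, squared up with the pad (either way round). Then tip the bin fully shut again, with the other two parts still in it, and leave the other things on the bench where they are.

Things in the scene. Friction and masses are not known exactly. Their poses are not given: they have to be found in the camera images.
- hinge (a point): Middle of the bin's hinge line, at the bin's bottom front edge, 20 mm above the bench. Fixed. x points from the bin's front to its back, y along the hinge, z up. Tilted by angle t, a bin point (x, z) measured from here goes to (x cos t - z sin t, x sin t + z cos t). Bin, shut: 270 wide, front panel x 0 to 8, 185 high; divider x 36 to 40, 90 high; back wall x 111 to 115, 100 high.
- unit: Fixed grey hood round the blue bin, 300 wide (y), 240 high; origin on the bench under the hinge line, axes as hinge. Its roof (230 to 240 mm above the bench) and side cheeks (140 to 148 mm either side of the middle) begin 30 mm behind the hinge line: nothing can be lifted out while the bin is shut.
- pocket (a point): Floor centre of the bin's middle back pocket, 75.5 mm behind and 6 mm above the hinge line when shut; turns with the bin. Three such pockets, 71 (x) by 84 mm (y), lie side by side at y -88, 0 and +88 mm, with walls 85 to 100 mm high. The slot in front of them holds three small boxes fixed to the bin.
- bin (a joint): Tilt of the bin about the hinge line in rad: 0 shut, 0.70 fully forward at its stop (top of the bin towards the robot at unit yaw 0). Stiff hinge: takes about 10 N at the grip at most; the bin stays where it is left between about 0.45 and 0.70, and sinks shut by itself below about 0.2.
- bin_grip (a point): Middle of the black pull grip at the top of the bin's front panel: a fin 18 mm thick (y), 44 mm high, standing 52 mm out from the panel. When shut the point is 28 mm in front of and 160 mm above the hinge line. It turns with the bin; at joint 0 its axes are those of the hinge point. Grip it from above across y.
- bracket_c (a point): The wanted bracket, half-way up its axis (85 mm above its underside); z from foot to head. Its yellow rectangular head, 32 (x) by 24 (y) mm, reaches from 25 to 85 mm above this point. It stands in any one of the three back pockets with a few mm of play, its axes parallel to the bin's, and leans with the bin, up to about 0.1 rad further.
- red_c (a point): Bracket of the same build with a red round head (28 mm diameter), 170 mm high, in another back pocket; point half-way up. To be left in the bin.
- cartridge_c (a point): White filter cartridge, 60 mm diameter, 135 mm high, with a black neck 28 mm in diameter up to 165 mm, in another back pocket; point half-way up. To be left in the bin.
- pad (a point): Middle of the top face of the black rubber pad, 90 (x) by 86 (y) mm, on a fixed aluminium fixture plate 115 by 105 mm; the pad's top is 20 mm above the bench. x and y along the pad's sides, z up. The plate is to the left or to the right of the bin unit.
- rack: Orange tube rack with blue-capped tubes, 75 by 120, 102 mm high, origin under its centre. Stands on the side of the bin where the fixture plate is not. Bystander.
- beaker: Glass beaker, 68 mm across, 85 high, origin under its centre. Bystander.
- jar: Glass jar with orange lid, 66 mm across, 80 high, origin under its centre. Bystander.
- sprayer: Spray bottle, 84 mm across, 220 high, yellow head up to 50 mm off its axis towards its -x, origin under its centre. Bystander.
- reagent: Amber glass bottle, 76 mm across, 170 high, origin under its centre. Bystander.
- driver: Screwdriver, 180 mm long, lying on the bench to the left. Bystander.
- bracket: The wanted bracket, loose, 170 mm high, 0.26 to 0.46 kg: steel foot 62 (x) by 66 (y) by 12 mm, steel web 58 (x) by 12 (y) mm up to 102 mm, yellow head from 110 to 170 mm on a thin neck. Origin at the centre of its underside, axes as bracket_c.
Not all that is in view belongs to the job. Of the things shaped like the part that bears pad, the aluminium one is meant.

How it is judged:
By the outcome, as a careful person would: the job done as asked, in the order asked, and still so for the second after the job is handed in, with the robot touching nothing.
It also fails if it takes over 58 s, if anything falls off the work surface, if the arm or the gripper's body presses on something with over 40 N, if the wrist force passes 120 N, or if a joint passes its speed limit or range.

## Working session

There is one attempt and no reset: what is moved stays moved. The work goes in short steps, Python scripts to look and compute and a tool call to move; the robot and the scene stay as the last step left them, time stands still between calls to the robot, and variables do not carry over. Pictures are saved under pics/ and viewed, at most 10 in all, crops included, and the job is handed in when it is done.

Besides the shell and the picture viewer there is one more tool, called after "Call:" in YAML: its name, and indented under it one key for each argument. send_rows: Moves the arm, as the interface text tells. Its arguments: {"type":"object","properties":{"targets":{"type":"array"},"newtons":{"type":"number"}},"required":["targets"]}

```bash
ls; mkdir -p pics
python3 - <<'E'
from workcell import env,camera,camera_params
import cv2,numpy as np
s=env.observe();print(s)
a=camera("scene");b=camera("top")
cv2.imwrite('pics/s.png',cv2.resize(a,(800,600),interpolation=3));cv2.imwrite('pics/t.png',cv2.resize(b,(800,600),interpolation=3))
cv2.imwrite('/tmp/s.png',a);cv2.imwrite('/tmp/t.png',b)
for n in("scene","top","wrist"):
  p=camera_params(n);print(n,p)
E
```

```text
pics
{'time_s': 0.0, 'qpos': array([ 1.29342174,  0.33290426, -0.0646978 ,  1.46096043,  0.02165919,
        1.34988253, -0.08853726]), 'qvel': array([ 0.00086051,  0.00080205,  0.00072387,  0.00224894, -0.00127731,
       -0.00080699,  0.00026442]), 'joint_torque': array([-6.14491728e-04, -6.23266840e+01,  2.39275920e-02, -3.89900672e+01,
       -6.14430942e-02,  3.98861559e-02,  2.03876684e-04]), 'tcp_pos': array([ 0.15742584, -0.60454997,  0.29142452]), 'tool_rot': array([-7.12349421e-04,  9.91897255e-01,  1.27040559e-01, -1.54420919e-04]), 'ft_force': array([-0.41521177, -0.94187733, -0.58336809]), 'wrist_torque': array([ 0.00638209, -0.00845048,  0.03766117]), 'gripper_force': 0.0, 'finger_gap': 0.08688133992999954}
scene {'camera_matrix': array([[447.97305436,   0.        , 253.92585812],
       [  0.        , 447.97305436, 191.82129668],
       [  0.        ,   0.        ,   1.        ]]), 'rvec': array([ 1.03371097, -2.82140529,  0.43884866]), 'tvec': array([0.44641467, 0.27078755, 1.48221439])}
top {'camera_matrix': array([[391.86455185,   0.        , 250.29606203],
       [  0.        , 391.86455185, 184.69187904],
       [  0.        ,   0.        ,   1.        ]]), 'rvec': array([ 2.17979781, -2.20030513,  0.04100757]), 'tvec': array([0.09942116, 0.47343499, 1.23842798])}
wrist {'camera_matrix': array([[297.31863964,   0.        , 254.76815793],
       [  0.        , 297.31863964, 184.52111259],
       [  0.        ,   0.        ,   1.        ]]), 'rvec': array([-2.3234963 ,  1.79636346,  0.22563914]), 'tvec': array([-0.62469269, -0.02867864,  0.39004631])}
```

View pics/s.png

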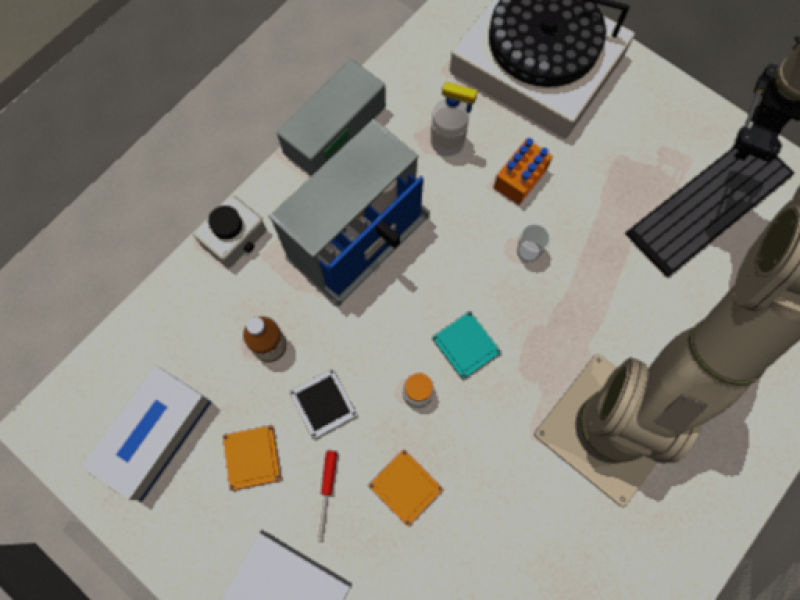

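View pics/t.png

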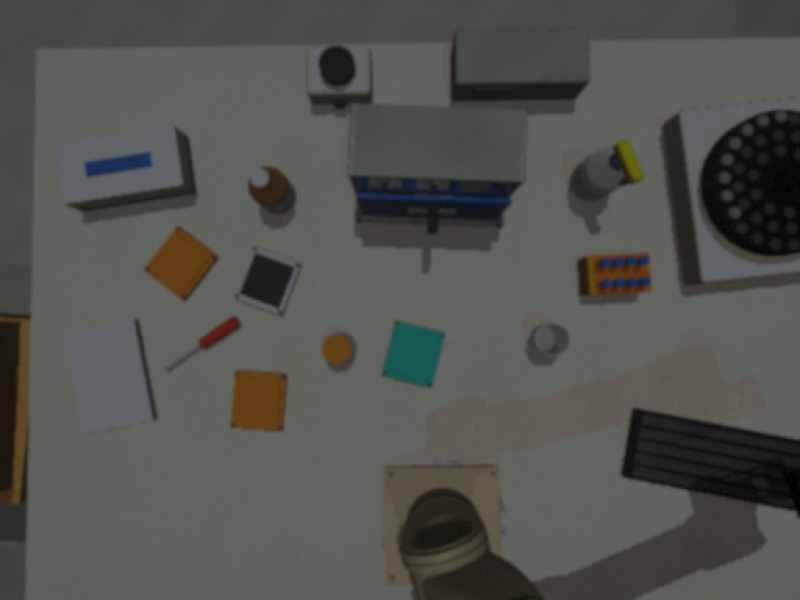

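The top picture (800x600) shows the bin unit at (437,160) with its black grip at (432,218). There are four plates: orange at (182,263) and (259,400), teal at (414,354), and aluminium with a black pad at (269,279). The aluminium one fits the description; it appears at (323,403) in the scene view. I'll confirm it and refine the unit in one enlarged crop.

```bash
cat > h.py <<'E'
import cv2,numpy as np
from scipy.spatial.transform import Rotation as R
from workcell import env,camera,camera_params
def ray(n,uv,p=None):
    p=p or camera_params(n);K=p['camera_matrix'];Rm=cv2.Rodrigues(p['rvec'])[0];t=np.ravel(p['tvec'])
    d=np.linalg.inv(K)@np.array([uv[0],uv[1],1.])
    if n=='wrist':
        r=np.hypot(d[0],d[1]);d=np.array([d[0]/r*np.sin(r),d[1]/r*np.sin(r),np.cos(r)])
    return -Rm.T@t,Rm.T@d
def onz(n,uv,z,p=None):
    c,d=ray(n,uv,p);return c+d*(z-c[2])/d[2]
def proj(n,X,p=None):
    p=p or camera_params(n);K=p['camera_matrix'];Rm=cv2.Rodrigues(p['rvec'])[0];t=np.ravel(p['tvec'])
    c=np.atleast_2d(X)@Rm.T+t
    if n=='wrist':
        r=np.hypot(c[:,0],c[:,1]);a=np.arctan2(r,c[:,2]);c=np.c_[c[:,0]/r*a,c[:,1]/r*a,np.ones(len(c))]
    u=c@K.T;return u[:,:2]/u[:,2:]
def st():
    s=env.observe();q=s['tool_rot'];return s,s['tcp_pos'],R.from_quat([q[1],q[2],q[3],q[0]])
E
python3 - <<'E'
from h import *
for n,f,c in(('top','/tmp/t.png',(269,279)),('scene','/tmp/s.png',(323,403))):
    a=cv2.imread(f);x,y=int(c[0]/1.5625),int(c[1]/1.5625)
    g=a.max(2);w=np.zeros_like(g);w[y-24:y+24,x-24:x+24]=1
    m=((g<60 if n=='scene' else g<50)&(w>0)).astype('u1')
    k,l,s,ce=cv2.connectedComponentsWithStats(m);i=l[y,x];print(n,g[y,x],s[i],[onz(n,ce[i],.02).round(4)])
    bx=cv2.boxPoints(cv2.minAreaRect(np.argwhere(l==i)[:,::-1].astype('f4')));P=np.array([onz(n,b,.02)[:2] for b in bx]);print(P.round(4),np.linalg.norm(P-np.roll(P,1,0),axis=1),np.degrees(np.arctan2(*(P[1]-P[0])[::-1])))
print('roof',[onz('top',np.array(c)/1.5625,.24)[:2].round(3) for c in((350,180),(524,185),(354,104),(526,110))])
print('grip',onz('top',np.array((432,218))/1.5625,.19), onz('scene',np.array((388,232))/1.5625,.2))
a=cv2.imread('/tmp/t.png')[55:210,140:350];a=cv2.convertScaleAbs(a,alpha=1.8)
cv2.imwrite('pics/c.png',cv2.resize(a,None,fx=3.8,fy=3.8,interpolation=cv2.INTER_CUBIC))
E
```

```text
top 29 [155 163  32  33 677] [array([0.4943, 0.3487, 0.02  ])]
[[0.4695 0.4019]
 [0.5491 0.3714]
 [0.5192 0.2957]
 [0.4399 0.3264]] [0.08106478 0.08519427 0.08129982 0.08502811] -20.987119929103514
scene 29 [190 241  33  34 628] [array([0.493, 0.352, 0.02 ])]
[[0.5486 0.3736]
 [0.5177 0.299 ]
 [0.4384 0.3314]
 [0.4694 0.4046]] [0.08506811 0.08074596 0.08568856 0.07951779] -112.52363249698305
roof [array([0.647, 0.16 ]), array([ 0.635, -0.133]), array([0.777, 0.152]), array([ 0.763, -0.139])]
grip [0.58922389 0.01962984 0.19      ] [0.58855723 0.02294403 0.2       ]
```

View pics/c.png

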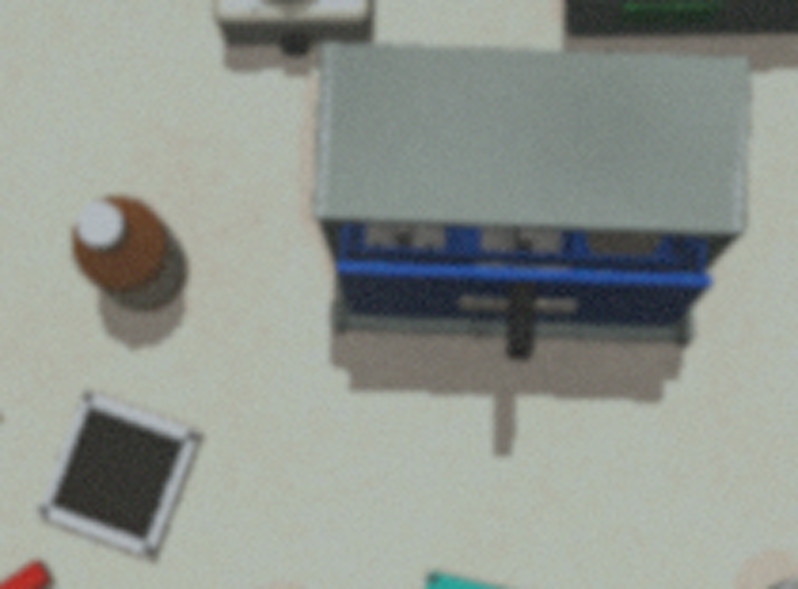

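The crop confirms the aluminium plate with the black pad at (125,470). The bin is shut, with the grip fin at (520,320). Measured values:

| Item | Value |
|---|---|
| Pad middle | about (0.494, 0.350) |
| Pad side directions | about -21.5° and 68° |
| Unit yaw | about -2.7° |
| Hinge | about (0.611, 0.015) |

I'll move above the grip next.

```bash
cat >> h.py <<'E'
def yaw():
    s,p,r=st();x=r.as_matrix()[:,0];return np.degrees(np.arctan2(x[1],x[0]))
def go(tx,ty,tz,th=None):
    s,p,r=st();y=yaw();th=y if th is None else th
    a=np.radians(th);d=np.array([tx,ty,tz])-p
    print('tcp',p.round(4),'yaw',y.round(2),'turn',round(y-th,2),'then tool xyz cm',(100*np.array([d[0]*np.cos(a)+d[1]*np.sin(a),d[0]*np.sin(a)-d[1]*np.cos(a),-d[2]])).round(2))
E
python3 -c "
from h import *
go(.575,.018,.34,-2.7)"
```

```text
tcp [ 0.1575 -0.6046  0.2915] yaw 14.6 turn 17.3 then tool xyz cm [ 38.77 -64.16  -4.85]
```

Call:
send_rows:
  targets:
    - [0, 0, -2.4, 8.65, 8.7]
    - [0, 0, -2.4, 8.65, 8.7]
    - [2.28, -3.77, 0, 0, 8.7]
    - [2.28, -3.77, 0, 0, 8.7]
    - [2.28, -3.77, 0, 0, 8.7]
    - [2.28, -3.77, 0, 0, 8.7]
    - [2.28, -3.77, 0, 0, 8.7]
    - [2.28, -3.77, 0, 0, 8.7]
    - [2.28, -3.77, 0, 0, 8.7]
    - [2.28, -3.77, 0, 0, 8.7]
    - [2.28, -3.77, 0, 0, 8.7]
    - [2.28, -3.77, 0, 0, 8.7]
    - [2.28, -3.77, 0, 0, 8.7]
    - [2.28, -3.77, 0, 0, 8.7]
    - [2.28, -3.77, 0, 0, 8.7]
    - [2.28, -3.77, 0, 0, 8.7]
    - [2.28, -3.77, 0, 0, 8.7]
    - [2.28, -3.77, 0, 0, 8.7]
    - [2.28, -3.77, 0, 0, 8.7]
    - [0, 0, 0, 0, 8.7]

```text
time_s: 2.6
tcp_pos: [0.5754, 0.0207, 0.3394]
tool_rot: [-0.001, 1.0, -0.021, -0.001]
ft_force: [0.1, -0.0, 0.2]
finger_gap: 0.0866
gripper_force: 0.0
```

Run:
```python
from h import *
go(.578,.018,.237,-2.7)
p=camera_params('wrist');a=camera('wrist');cv2.imwrite('/tmp/w1.png',a)
import pickle;pickle.dump(p,open('/tmp/w1.pkl','wb'))
cv2.imwrite('pics/w1.png',cv2.resize(a,(800,600),interpolation=3))
h=np.array([.611,.015]);y=np.radians(-2.7);X=np.array([np.cos(y),np.sin(y)]);Y=np.array([-X[1],X[0]])
for n,x,yy,z in(('fin',-.028,0,.202),('fintip',-.052,0,.202),('panL',0,.135,.205),('panR',0,-.135,.205),('roofL',.03,.15,.24),('roofR',.03,-.15,.24)):
    print(n,(proj('wrist',[*(h+x*X+yy*Y),z],p)*1.5625).round(0))
```

```text
tcp [0.5754 0.0207 0.3394] yaw -2.4 turn 0.3 then tool xyz cm [ 0.27  0.26 10.24]
fin [[407. 291.]]
fintip [[406. 335.]]
panL [[158. 241.]]
panR [[652. 244.]]
roofL [[ 95. 192.]]
roofR [[716. 197.]]
```

View pics/w1.png

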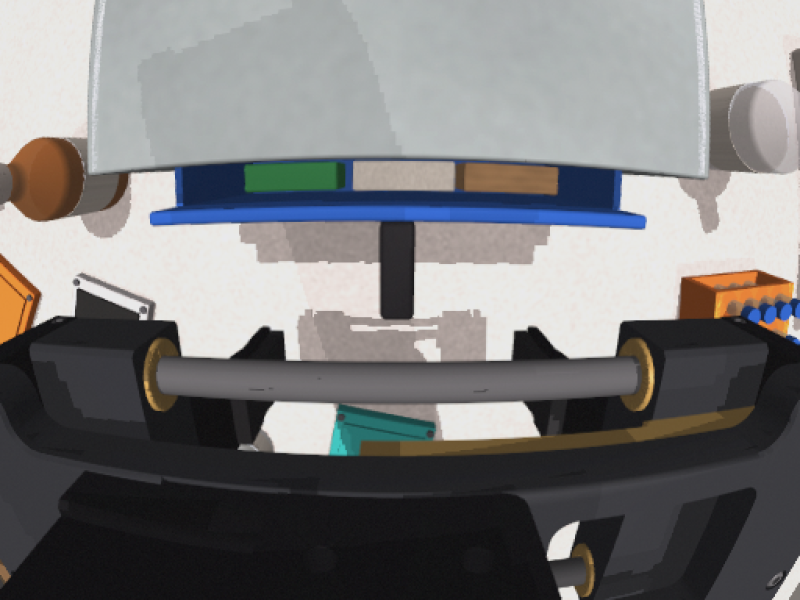

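The wrist view shows the fin from root (397,222) to tip (397,318). The panel's top front corners are at (152,224) and (645,229), and the roof's front corners are at (90,174) and (708,179). All of these sit about 1 cm further back than estimated, so I'll fit the pose.

Run:
```python
from h import *
import pickle
from scipy.optimize import least_squares
p=pickle.load(open('/tmp/w1.pkl','rb'))
L=[(0,.135,.205),(0,-.135,.205),(.03,.15,.24),(.03,-.15,.24),(-.052,0,.202)]
uv=np.array([(152,224),(645,229),(90,174),(708,179),(397,318)])/1.5625
def W(v):
    c,s=np.cos(v[2]),np.sin(v[2]);return np.array([(v[0]+c*x-s*y,v[1]+s*x+c*y,z) for x,y,z in L])
f=lambda v:(proj('wrist',W(v),p)-uv).ravel()
r=least_squares(f,[.611,.015,-.04]);print(r.x,np.degrees(r.x[2]),f(r.x).round(1))
v=r.x;g=[v[0]-.028*np.cos(v[2]),v[1]-.028*np.sin(v[2])];print(g)
go(g[0],g[1],.239,np.degrees(v[2]))
```

```text
[ 0.62014115  0.01906386 -0.05111637] -2.9287525428156855 [-1.5  0.1  1.3 -0.2 -1.5 -0.3  1.3  0.1  0.3  0.7]
[np.float64(0.5921777208136293), np.float64(0.020494490480139824)]
tcp [0.575  0.0185 0.3395] yaw -2.54 turn 0.38 then tool xyz cm [ 1.7  -0.29 10.05]
```

Call:
send_rows:
  targets:
    - [1.5, -0.3, 2.5, 0.4, 8.7]
    - [0, 0, 2.5, 0, 8.7]
    - [0, 0, 2.5, 0, 8.7]
    - [0, 0, 2.5, 0, 8.7]
    - [0, 0, 0, 0, 1.0]
    - [0, 0, 0, 0, 1.0]
    - [0, 0, 0, 0, 1.0]
    - [0, 0, 0, 0, 1.0]
    - [0, 0, 0, 0, 1.0]
  newtons: 25

```text
time_s: 3.78
tcp_pos: [0.5902, 0.0194, 0.2406]
tool_rot: [0.0, 1.0, -0.027, 0.0]
ft_force: [-0.5, -0.3, -0.3]
finger_gap: 0.0446
gripper_force: 0.0
```

Call:
send_rows:
  targets:
    - [0, 0, 0, 0, 1.0]
    - [0, 0, 0, 0, 1.0]
    - [0, 0, 0, 0, 1.0]
    - [0, 0, 0, 0, 1.0]

```text
time_s: 4.28
tcp_pos: [0.5901, 0.0212, 0.2402]
tool_rot: [-0.001, 1.0, -0.026, 0.0]
ft_force: [1.4, 4.7, -1.1]
finger_gap: 0.0174
gripper_force: 25.0
```

```bash
python3 -c "
from h import *
x,z=-.030,.1696
t=np.append(np.linspace(0,.7,15),.715)
P=np.c_[x*np.cos(t)-z*np.sin(t),x*np.sin(t)+z*np.cos(t)]*100
D=np.diff(P,axis=0);print([[round(a,2),0,round(-b,2)] for a,b in D]);print(P[-2])
go(.59,.019,.2406)"
```

```text
[[np.float64(-0.84), 0, np.float64(0.17)], [np.float64(-0.83), 0, np.float64(0.21)], [np.float64(-0.82), 0, np.float64(0.25)], [np.float64(-0.81), 0, np.float64(0.3)], [np.float64(-0.79), 0, np.float64(0.34)], [np.float64(-0.78), 0, np.float64(0.37)], [np.float64(-0.76), 0, np.float64(0.41)], [np.float64(-0.73), 0, np.float64(0.45)], [np.float64(-0.71), 0, np.float64(0.49)], [np.float64(-0.69), 0, np.float64(0.52)], [np.float64(-0.66), 0, np.float64(0.55)], [np.float64(-0.63), 0, np.float64(0.59)], [np.float64(-0.6), 0, np.float64(0.62)], [np.float64(-0.57), 0, np.float64(0.65)], [np.float64(-0.16), 0, np.float64(0.2)]]
[-13.22045854  11.03907043]
tcp [0.5901 0.0212 0.2402] yaw -2.99 turn 0.0 then tool xyz cm [ 0.    0.22 -0.04]
```

Call:
send_rows:
  targets:
    - [-0.84, -0.1, 0.17, 0, 1.0]
    - [-0.83, -0.1, 0.21, 0, 1.0]
    - [-0.82, 0, 0.25, 0, 1.0]
    - [-0.81, 0, 0.3, 0, 1.0]
    - [-0.79, 0, 0.34, 0, 1.0]
    - [-0.78, 0, 0.37, 0, 1.0]
    - [-0.76, 0, 0.41, 0, 1.0]
    - [-0.73, 0, 0.45, 0, 1.0]
    - [-0.71, 0, 0.49, 0, 1.0]
    - [-0.69, 0, 0.52, 0, 1.0]
    - [-0.66, 0, 0.55, 0, 1.0]
    - [-0.63, 0, 0.59, 0, 1.0]
    - [-0.6, 0, 0.62, 0, 1.0]
    - [-0.57, 0, 0.65, 0, 1.0]
    - [-0.3, 0, 0.35, 0, 1.0]
    - [0, 0, 0, 0, 1.0]

```text
time_s: 6.28
tcp_pos: [0.4869, 0.0265, 0.1795]
tool_rot: [0.001, 1.0, -0.027, 0.002]
ft_force: [1.8, -3.7, 12.4]
finger_gap: 0.0176
gripper_force: 25.0
```

```bash
python3 -c "
from h import *
go(.49,.02,.2)
a=camera('scene');cv2.imwrite('/tmp/s2.png',a)
p=camera_params('wrist');b=camera('wrist');cv2.imwrite('/tmp/w2.png',b)
c=cv2.resize(a[60:210,150:300],(400,400),interpolation=3);cv2.imwrite('pics/s2.png',np.hstack([c,cv2.resize(b,(400,300)).copy() if 0 else cv2.copyMakeBorder(cv2.resize(b,(400,300)),0,100,0,0,0)]))"
```

```text
tcp [0.4869 0.0265 0.1795] yaw -3.13 turn 0.0 then tool xyz cm [ 0.35  0.64 -2.05]
```

View pics/s2.png

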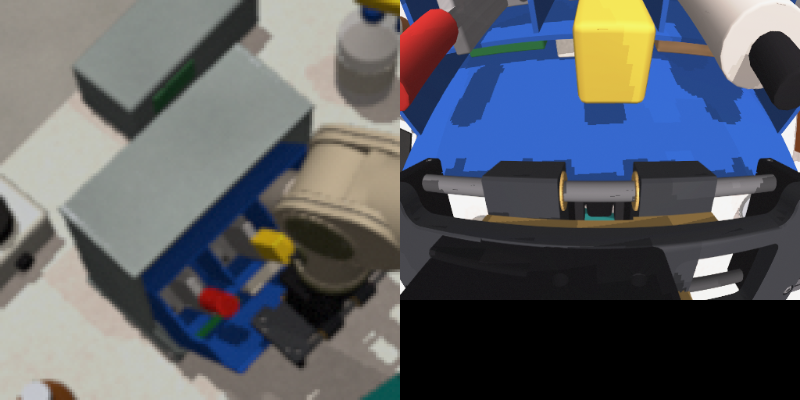

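The bin is at its stop, with TCP travel matching 0.70 rad. Red head is in the left pocket at (218,303), yellow in the middle at (270,245), and the white cartridge on the right in the wrist view. The wanted bracket is the only one with a yellow rectangular head, in the middle pocket. I'll release and back off.

Call:
send_rows:
  targets:
    - [0, 0, 0, 0, 5.5]
    - [0, 0, 0, 0, 5.5]
    - [0, 0, 0, 0, 5.5]
    - [0, 0, 0, 0, 5.5]
    - [0, 0, 0, 0, 5.5]
    - [-1.5, 0, -1, 0, 6]
    - [-2, 0, -2.5, 0, 6]
    - [-1, 0, -3, 0, 6]
    - [-1, 0, -3, 0, 6]
    - [-1, 0, -3, 0, 6]
    - [0, 0, 0, 0, 6]

```text
time_s: 7.75
tcp_pos: [0.4207, 0.0308, 0.3046]
tool_rot: [0.001, 1.0, -0.027, 0.002]
ft_force: [0.4, -1.4, 0.3]
finger_gap: 0.0605
gripper_force: 0.0
```

Run:
```python
from h import *
import pickle
go(.49,.02,.2);s,t,r=st();print(s['qpos'].round(2))
p=camera_params('wrist');b=camera('wrist');cv2.imwrite('/tmp/w3.png',b);pickle.dump(p,open('/tmp/w3.pkl','wb'))
c,_=ray('wrist',(200,150),p);print('cam',c,'tool frame',r.inv().apply(c-t))
cv2.imwrite('pics/w3.png',cv2.resize(b,(800,600),interpolation=3))
```

```text
tcp [0.4207 0.0308 0.3046] yaw -3.1 turn 0.0 then tool xyz cm [ 6.98  0.71 10.46]
[ 0.56 -0.12 -0.67  1.91 -0.07  1.32 -1.72]
cam [0.48820621 0.02734186 0.39784648] tool frame [ 6.79773477e-02 -9.12205085e-05 -9.29466070e-02]
```

View pics/w3.png

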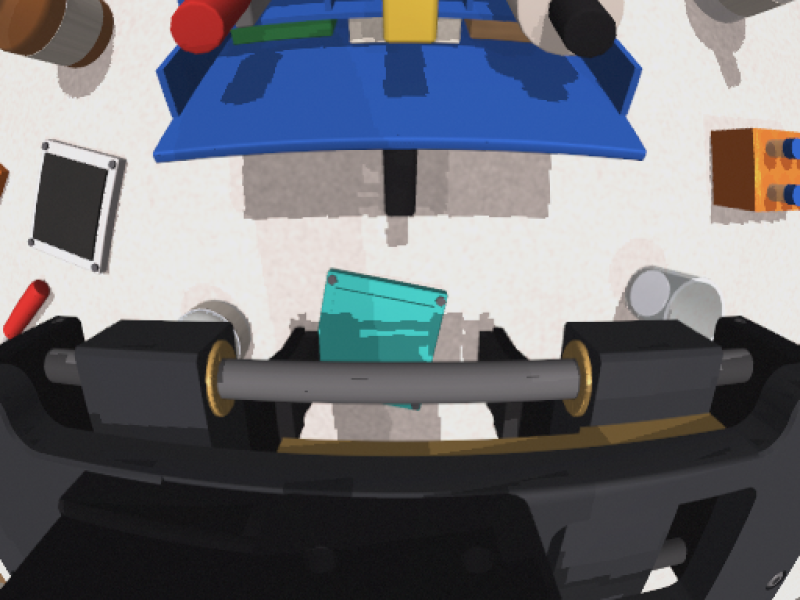

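The wrist view shows the yellow head's lower end edge at (385,41) to (437,41), the plate's corners at about (43,141), (124,158), (106,272), (28,247), and the fin root at (400,150). I'll compute the head pose and the pad's long side.

Run:
```python
from h import *
import pickle
p=pickle.load(open('/tmp/w3.pkl','rb'));S=1.5625
for u in((385,41),(437,41)): print('head',onz('wrist',np.array(u)/S,.19,p).round(4))
h=np.array([.620,.0205]);a=-.052
def pt(x,y,z,t):
    X=x*np.cos(t)-z*np.sin(t);Z=x*np.sin(t)+z*np.cos(t)
    return [h[0]+X*np.cos(a)-y*np.sin(a),h[1]+X*np.sin(a)+y*np.cos(a),Z+.02]
for t in(.7,.75,.8):
    # pivot extra lean about front bottom foot edge in bin frame
    e=t-.7
    def hp(bx,bz,y):
        x=bx+31;X=x*np.cos(e)-bz*np.sin(e);Z=x*np.sin(e)+bz*np.cos(e)
        return pt((40+X)/1e3,y,(6+Z)/1e3,.7)
    print(t,'lower edge px',[(proj('wrist',hp(-16,170,y),p)[0]*S).round(0) for y in(.012,-.012)],'xyz',np.round(hp(-16,170,0),3),'grasp@142',np.round(hp(0,142,0),4))
print('panel top',[(proj('wrist',pt(0,y,.185,.7),p)[0]*S).round(0) for y in(.135,-.135)])
P=np.array([onz('wrist',np.array(u)/S,.017,p)[:2] for u in((43,141),(124,158),(106,272),(28,247))])
d=np.roll(P,-1,0)-P;print(P.round(4),P.mean(0),np.linalg.norm(d,axis=1),np.degrees(np.arctan2(d[:,1],d[:,0])))
```

```text
head [0.55   0.0295 0.19  ]
head [0.549  0.0064 0.19  ]
0.7 lower edge px [array([370.,  43.]), array([424.,  43.])] xyz [0.549 0.024 0.19 ] grasp@142 [0.579  0.0226 0.1789]
0.75 lower edge px [array([371.,  60.]), array([424.,  60.])] xyz [0.542 0.025 0.185] grasp@142 [0.5727 0.023  0.1754]
0.8 lower edge px [array([371.,  76.]), array([423.,  76.])] xyz [0.535 0.025 0.18 ] grasp@142 [0.5665 0.0233 0.1715]
panel top [array([153., 163.]), array([642., 162.])]
[[0.5652 0.3801]
 [0.5296 0.2756]
 [0.425  0.3132]
 [0.4597 0.4203]] [0.49489133 0.34727629] [0.11043466 0.11118512 0.1125346  0.11292872] [-108.8052621   160.20847364   72.05479382  -20.83567627]
```

```bash
python3 -c "
from h import *
go(.579,.0175,.230)"
```

```text
tcp [0.4204 0.0306 0.3032] yaw -3.11 turn 0.0 then tool xyz cm [15.9   0.45  7.32]
```

Call:
send_rows:
  targets:
    - [4, 0.1, 0, 0, 6]
    - [4, 0.1, 0, 0, 6]
    - [4, 0.1, 0, 0, 6]
    - [3.9, 0.15, 0, 0, 6]
    - [0, 0, 2, 0, 6]
    - [0, 0, 2, 0, 6]
    - [0, 0, 1.7, 0, 6]
    - [0, 0, 1.6, 0, 6]
    - [0, 0, 0, 0, 1.5]
    - [0, 0, 0, 0, 1.5]
    - [0, 0, 0, 0, 1.5]
    - [0, 0, 0, 0, 1.5]
    - [0, 0, 0, 0, 1.5]
    - [0, 0, 0, 0, 1.5]
  newtons: 40

```text
time_s: 9.55
tcp_pos: [0.5789, 0.0175, 0.2299]
tool_rot: [0.0, 1.0, -0.027, 0.0]
ft_force: [-1.0, 0.2, 3.3]
finger_gap: 0.0236
gripper_force: 40.0
```

Gripped (24 mm). Next I'll pull along the pocket axis.

Call:
send_rows:
  targets:
    - [-0.65, 0, -0.77, 0, 1.5]
    - [-0.65, 0, -0.77, 0, 1.5]
    - [-0.97, 0, -1.15, 0, 1.5]
    - [-0.97, 0, -1.15, 0, 1.5]
    - [-0.97, 0, -1.15, 0, 1.5]
    - [-0.97, 0, -1.15, 0, 1.5]
    - [-0.97, 0, -1.15, 0, 1.5]
    - [-0.97, 0, -1.15, 0, 1.5]
    - [-0.65, 0, -2, 0, 1.5]
    - [-0.65, 0, -2, 0, 1.5]
    - [0, 0, 0, 0, 1.5]

```text
time_s: 10.92
tcp_pos: [0.4944, 0.0223, 0.3552]
tool_rot: [0.0, 1.0, -0.027, 0.001]
ft_force: [-0.1, 0.3, -3.5]
finger_gap: 0.0238
gripper_force: 40.0
```

```bash
python3 -c "
from h import *
go(.49,.02,.4);print(env.observe()['wrist_torque'],env.observe()['ft_force'])
a=camera('scene')[60:210,150:350];b=camera('wrist')
cv2.imwrite('pics/s4.png',np.hstack([cv2.resize(a,(400,300),interpolation=3),cv2.resize(b,(400,300),interpolation=3)]))"
```

```text
tcp [0.4944 0.0223 0.3552] yaw -3.1 turn 0.0 then tool xyz cm [-0.43  0.25 -4.48]
[0.05527416 0.11647079 0.01532433] [-0.06286487  0.30057763 -3.52165537]
```

View pics/s4.png

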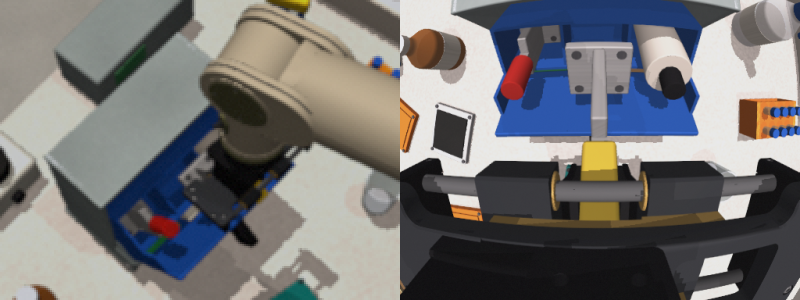

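The bracket hangs from the head with its foot clear of the pocket (wrist inset, foot at (598,70)). The red bracket and the cartridge are still in the bin. I'll raise it and carry it to the left.

Call:
send_rows:
  targets:
    - [0, 0, -2, 0, 1.5]
    - [0, 0, -2, 0, 1.5]
    - [0, 0, -2, 0, 1.5]
    - [-0.5, -2, -1.5, 0, 1.5]
    - [-1, -3.5, 0, 0, 1.5]
    - [-1, -3.5, 0, 0, 1.5]
    - [-1, -3.5, 0, 0, 1.5]
    - [-1, -3.5, 0, 0, 1.5]
    - [-0.5, -2, 0, 0, 1.5]
    - [0, 0, 0, 0, 1.5]

```text
time_s: 12.28
tcp_pos: [0.4537, 0.206, 0.4279]
tool_rot: [-0.0, 1.0, -0.025, -0.001]
ft_force: [0.6, 0.0, -2.8]
finger_gap: 0.0236
gripper_force: 40.0
```

Run:
```python
from h import *
import pickle
go(.4,.33,.43);print(st()[0]['qpos'].round(2),st()[0]['wrist_torque'])
p=camera_params('wrist');b=camera('wrist');cv2.imwrite('/tmp/w5.png',b);pickle.dump(p,open('/tmp/w5.pkl','wb'))
u=proj('wrist',[.494,.349,.02],p)[0];print(u)
x,y=u.round().astype(int);g=b.max(2)
m=(g<75).astype('u1');k,l,s,ce=cv2.connectedComponentsWithStats(m);i=l[y,x];print(g[y,x],s[i])
P=np.array([onz('wrist',q[::-1],.02,p)[:2] for q in np.argwhere(l==i)]).astype('f4')
(c,wh,an)=cv2.minAreaRect(P*1000);print(c,wh,an)
w=np.array([.2,.25])
```

```text
tcp [0.4537 0.206  0.4279] yaw -2.91 turn 0.0 then tool xyz cm [ -5.99 -12.12  -0.21]
[ 0.34  0.08 -0.89  1.51  0.06  1.58 -2.18] [-0.0604263   0.19281739 -0.04823093]
[170.81258592 132.3436232 ]
52 [ 142  101   58   62 2340]
(496.01324462890625, 351.9599304199219) (84.92880249023438, 88.86003875732422) 68.41101837158203
```

The pad measured close up is 88.9 mm along -21.6° and 84.9 mm across, which matches 90 x 86. Its x axis is therefore at -21.6° (or 158.4°), with the middle at about (0.495, 0.3515). Joint 7 is near its limit, so I'll place it at 158.4°. First I'll loosen the grip so the bracket swings upright.

Call:
send_rows:
  targets:
    - [0, 0, 0, -10.2, 1.5]
    - [0, 0, 0, -10.2, 1.5]
    - [0, 0, 0, -10.2, 1.5]
    - [0, 0, 0, -10.2, 1.5]
  newtons: 10

```text
time_s: 12.82
tcp_pos: [0.455, 0.2029, 0.4283]
tool_rot: [0.0, 0.946, 0.325, -0.001]
ft_force: [0.1, -0.5, -3.4]
finger_gap: 0.0238
gripper_force: 10.0
```

Run:
```python
from h import *
go(.495,.3515,.43);s=st()[0];print(s['qpos'].round(2),s['wrist_torque'],s['ft_force'],s['gripper_force'])
b=camera('wrist');cv2.imwrite('pics/w6.png',b[:,100:420])
```

```text
tcp [0.455  0.2029 0.4283] yaw 37.91 turn 0.0 then tool xyz cm [12.29 -9.26 -0.17]
[ 0.37  0.08 -0.93  1.51  0.06  1.59 -1.46] [-0.06535196  0.0854944  -0.01540452] [ 0.05520085 -0.46874562 -3.44400914] 9.997948340023868
```

View pics/w6.png

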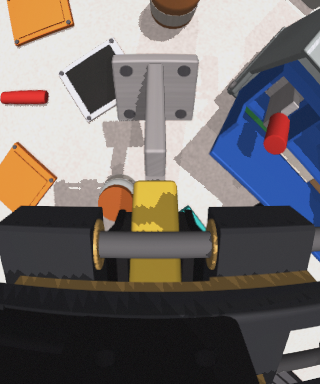

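The bracket is still tilted at 10 N, with the foot at (155,85) ahead of the tool. I'll loosen further while turning.

Call:
send_rows:
  targets:
    - [0, 0, 0, -10.1, 1.5]
    - [0, 0, 0, -10.1, 1.5]
    - [0, 0, 0, -10.1, 1.5]
    - [0, 0, 0, -10.1, 1.5]
    - [0, 0, 0, -10.1, 1.5]
    - [0, 0, 0, -10.1, 1.5]
  newtons: 6

```text
time_s: 13.62
tcp_pos: [0.4549, 0.2032, 0.4284]
tool_rot: [-0.0, 0.654, 0.757, -0.0]
ft_force: [-0.7, -0.3, -3.1]
finger_gap: 0.024
gripper_force: 6.0
```

```bash
cat > tilt.py <<'E'
from h import *
import pickle
# tilt e (foot swung towards tool +x): predicted foot-far-edge & head pixel; measured yellow/grey along the centre column
s,t,r=st();p=camera_params('wrist');b=camera('wrist');cv2.imwrite('/tmp/wt.png',b)
print('yaw',yaw().round(1),t.round(4),'T tool',r.inv().apply(s['wrist_torque']).round(3),'F',s['ft_force'].round(1),s['gripper_force'])
h=cv2.cvtColor(b,cv2.COLOR_BGR2HSV);Y=((h[...,0]>18)&(h[...,0]<34)&(h[...,1]>130)&(h[...,2]>80));Y[:,:200]=0;Y[:,310:]=0
print('yellow top row',np.argwhere(Y[:235].sum(1)>8)[:1].ravel())
for e in(0,.1,.2,.3,.4,.5,.6,.7,.8):
    ax=np.array([-np.sin(e),0,-np.cos(e)]);pr=np.array([np.cos(e),0,-np.sin(e)])  # bracket z, bracket x in tool frame
    f=lambda bx,bz:proj('wrist',t+r.apply(np.array([0,0,.051])+(bz-.142)*ax+bx*pr),p)[0].round(0)
    print(e,'headbot+x',f(.016,.110),'foot+x',f(.031,.012),'foot-x',f(-.031,.012))
E
python3 tilt.py
```

```text
yaw 98.9 [0.4549 0.2032 0.4284] T tool [-0.116 -0.062  0.014] F [-0.7 -0.3 -3.1] 5.998102887533605
yellow top row [192]
0 headbot+x [253. 194.] foot+x [254. 149.] foot-x [254. 212.]
0.1 headbot+x [253. 190.] foot+x [254. 136.] foot-x [254. 199.]
0.2 headbot+x [253. 186.] foot+x [254. 122.] foot-x [254. 185.]
0.3 headbot+x [253. 183.] foot+x [253. 109.] foot-x [254. 172.]
0.4 headbot+x [253. 180.] foot+x [253.  96.] foot-x [254. 158.]
0.5 headbot+x [253. 177.] foot+x [253.  83.] foot-x [254. 145.]
0.6 headbot+x [253. 175.] foot+x [253.  70.] foot-x [254. 131.]
0.7 headbot+x [253. 173.] foot+x [253.  57.] foot-x [254. 118.]
0.8 headbot+x [253. 172.] foot+x [253.  44.] foot-x [253. 105.]
```

The yellow edge is now at row 192, so the tilt is about 0.05 and the bracket has swung upright. I'll firm the grip and turn to 158.4°.

Call:
send_rows:
  targets:
    - [0, 0, 0, 0, 1.5]
    - [0, 0, 0, -9.9, 1.5]
    - [0, 0, 0, -9.9, 1.5]
    - [0, 0, 0, -9.9, 1.5]
    - [0, 0, 0, -9.9, 1.5]
    - [0, 0, 0, -9.9, 1.5]
    - [0, 0, 0, -10, 1.5]
    - [0, 0, 0, 0, 1.5]
  newtons: 25

```text
time_s: 14.68
tcp_pos: [0.4547, 0.2041, 0.4288]
tool_rot: [-0.0, 0.195, 0.981, -0.0]
ft_force: [0.7, 0.0, -2.2]
finger_gap: 0.0239
gripper_force: 25.0
```

```bash
python3 tilt.py | head -2; python3 -c "
from h import *
b=cv2.imread('/tmp/wt.png');cv2.imwrite('pics/w7.png',b[60:260,100:420])
go(.495,.3515,.30,158.4)"
```

```text
yaw 157.4 [0.4547 0.2041 0.4288] T tool [-0.157 -0.167 -0.005] F [ 0.7  0.  -2.2] 24.998585181310773
yellow top row [193]
tcp [0.4546 0.2042 0.4288] yaw 157.36 turn -1.04 then tool xyz cm [ 1.67 15.19 12.88]
```

View pics/w7.png

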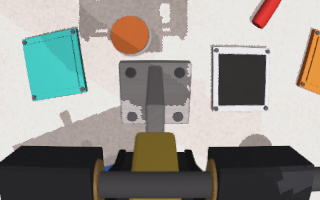

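The wrist crop shows the foot's far edge at crop row 61 (full 121) and near edge at row 123 (full 183). From the foot position the tilt is about 0.2 rad. I'll loosen a little more while travelling over the pad.

Call:
send_rows:
  targets:
    - [0.3, 2.5, 1, -1, 1.5]
    - [0.3, 2.5, 2, 0, 1.5]
    - [0.3, 2.5, 2, 0, 1.5]
    - [0.3, 2.5, 2, 0, 1.5]
    - [0.3, 2.6, 2, 0, 1.5]
    - [0.2, 2.6, 2, 0, 1.5]
    - [0, 0, 1, 0, 1.5]
    - [0, 0, 0, 0, 1.5]
  newtons: 4.5

```text
time_s: 15.72
tcp_pos: [0.4941, 0.3515, 0.3081]
tool_rot: [-0.0, 0.186, 0.983, -0.001]
ft_force: [-0.4, -1.0, -1.4]
finger_gap: 0.0241
gripper_force: 4.5
```

```bash
python3 tilt.py; python3 -c "
from h import *
b=cv2.imread('/tmp/wt.png');cv2.imwrite('pics/w8.png',cv2.resize(b[60:260,100:420],None,fx=2,fy=2,interpolation=3))
go(.495,.3515,.23,158.4)"
```

```text
yaw 158.6 [0.4941 0.3515 0.3081] T tool [ 0.208 -0.163 -0.034] F [-0.4 -1.  -1.4] 4.499934089935778
yellow top row [193]
0 headbot+x [254. 193.] foot+x [254. 148.] foot-x [254. 212.]
0.1 headbot+x [254. 189.] foot+x [254. 135.] foot-x [254. 198.]
0.2 headbot+x [254. 185.] foot+x [254. 121.] foot-x [254. 184.]
0.3 headbot+x [254. 181.] foot+x [254. 108.] foot-x [254. 171.]
0.4 headbot+x [254. 178.] foot+x [254.  95.] foot-x [254. 157.]
0.5 headbot+x [254. 176.] foot+x [254.  82.] foot-x [254. 144.]
0.6 headbot+x [254. 174.] foot+x [254.  69.] foot-x [254. 131.]
0.7 headbot+x [254. 172.] foot+x [254.  56.] foot-x [254. 117.]
0.8 headbot+x [254. 171.] foot+x [254.  43.] foot-x [254. 104.]
tcp [0.4943 0.3515 0.309 ] yaw 158.6 turn 0.2 then tool xyz cm [-0.07  0.03  7.9 ]
```

View pics/w8.png

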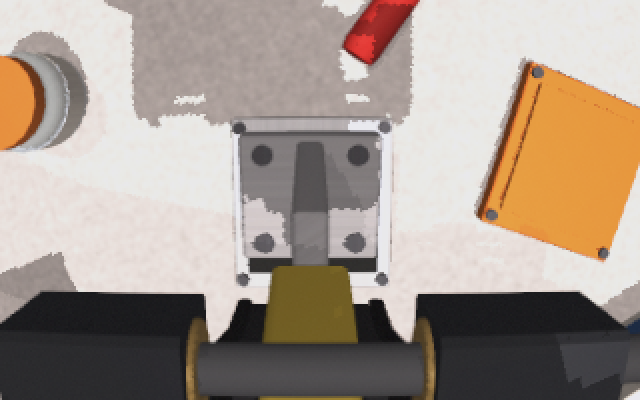

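The foot is inside the plate's outline, rows 132-258 in the crop, with a tilt of about 0.165 rad and the tool's -x edge lowest. I'll land on that edge 24 mm short of centre, then right the bracket by moving the head forward over it.

Call:
send_rows:
  targets:
    - [-1.2, 0, 2, 0.2, 1.5]
    - [-1.3, 0, 2, 0, 1.5]
    - [0, 0, 2, 0, 1.5]
    - [0, 0, 1.3, 0, 1.5]
    - [0, 0, 0.7, 0, 1.5]
    - [0, 0, 0.3, 0, 1.5]
    - [0, 0, 0.2, 0, 1.5]
    - [0, 0, 0, 0, 1.5]
  newtons: 7

```text
time_s: 16.77
tcp_pos: [0.5173, 0.3433, 0.2242]
tool_rot: [0.0, 0.186, 0.983, 0.0]
ft_force: [-0.0, -0.2, -3.4]
finger_gap: 0.0236
gripper_force: 7.0
```

Call:
send_rows:
  targets:
    - [0, 0, 0.3, 0, 1.5]
    - [0, 0, 0.2, 0, 1.5]
    - [0, 0, 0.2, 0, 1.5]
    - [0, 0, 0, 0, 1.5]

```text
time_s: 17.27
tcp_pos: [0.5176, 0.3435, 0.2183]
tool_rot: [0.001, 0.186, 0.983, 0.0]
ft_force: [-1.9, -1.2, 7.7]
finger_gap: 0.0238
gripper_force: 7.0
```

Contact made. Next is righting it with a light grip.

Call:
send_rows:
  targets:
    - [0.3, 0, -0.05, 0, 1.5]
    - [0.4, 0, 0, 0, 1.5]
    - [0.4, 0, 0.05, 0, 1.5]
    - [0.4, 0, 0.05, 0, 1.5]
    - [0, 0, 0, 0, 1.5]
  newtons: 5

```text
time_s: 17.9
tcp_pos: [0.5028, 0.349, 0.2163]
tool_rot: [-0.0, 0.185, 0.983, 0.0]
ft_force: [-0.9, 1.9, 1.1]
finger_gap: 0.0239
gripper_force: 5.0
```

```bash
python3 tilt.py|head -6; python3 -c "
from h import *
b=cv2.imread('/tmp/wt.png');cv2.imwrite('pics/w9.png',cv2.resize(b[60:260,100:420],None,fx=2,fy=2,interpolation=3))
go(.495,.3515,.213,158.4)"
```

```text
yaw 158.6 [0.5028 0.349  0.2163] T tool [-0.323  0.187  0.003] F [-0.9  1.9  1.1] 4.9999907475285
yellow top row [199]
0 headbot+x [254. 193.] foot+x [254. 148.] foot-x [254. 212.]
0.1 headbot+x [254. 189.] foot+x [254. 135.] foot-x [254. 198.]
0.2 headbot+x [254. 185.] foot+x [254. 121.] foot-x [254. 184.]
0.3 headbot+x [254. 181.] foot+x [254. 108.] foot-x [254. 171.]
tcp [0.503  0.3489 0.2164] yaw 158.63 turn 0.23 then tool xyz cm [ 0.83 -0.05  0.34]
```

View pics/w9.png

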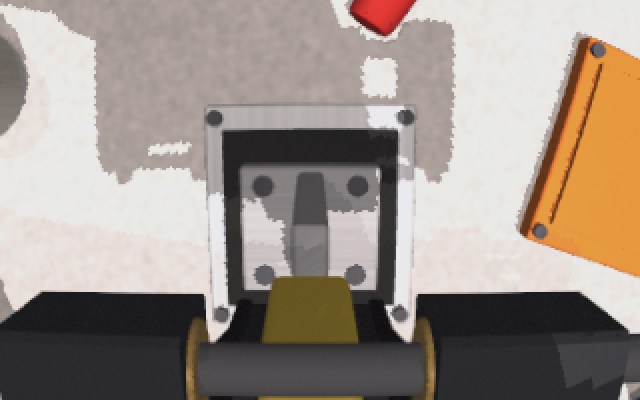

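That view shows the foot inside the black pad: foot rows 163-290 and columns 240-380, pad rows 130-303. A small residual tilt of about 0.09 remains. I've now used up my picture views, so I'll work from numbers only.

Run:
```python
from h import *
s,t,r=st();p=camera_params('wrist')
q=lambda u,v,z:(r.inv().apply(onz('wrist',(u/2+100,v/2+60),z,p)-t)*1000).round(1)[:2]
print('pad far',q(222,130,.02),q(397,130,.02),'near',q(228,303,.02),q(392,303,.02))
print('plate far',q(206,105,.017),q(414,105,.017))
print('foot far',q(240,163,.037),q(380,163,.037),'near',q(245,290,.032),q(378,290,.032))
print('padc est',(r.inv().apply(np.array([.495,.3515,.02])-t)*1000).round(1))
```

```text
pad far [ 52.3 -42.3] [52.2 43. ] near [-36.5 -42. ] [-36.5  43.1]
plate far [ 64.7 -50.5] [64.7 51.8]
foot far [ 37.7 -31.7] [37.6 32.9] near [-25.4 -31.4] [-25.4  34.1]
padc est [  8.2  -0.5 196.4]
```

Call:
send_rows:
  targets:
    - [0.35, 0, 0.05, 0, 1.5]
    - [0.35, 0, 0.05, 0, 1.5]
    - [0.35, 0, 0.05, 0, 1.5]
    - [0, 0, 0, 0, 1.5]

```text
time_s: 18.45
tcp_pos: [0.4931, 0.3523, 0.2146]
tool_rot: [-0.0, 0.186, 0.983, -0.0]
ft_force: [-0.6, -0.7, -2.1]
finger_gap: 0.0239
gripper_force: 5.0
```

```bash
cat > foot.py <<'E'
from h import *
s,t,r=st();p=camera_params('wrist');b=camera('wrist');cv2.imwrite('/tmp/wt.png',b)
print(t.round(4),yaw().round(2),s['ft_force'].round(1),s['gripper_force'])
h=cv2.cvtColor(b,cv2.COLOR_BGR2HSV);Y=((h[...,0]>18)&(h[...,0]<34)&(h[...,1]>130)&(h[...,2]>80));Y[:,:200]=0;Y[:,310:]=0
print('yellow row',np.argwhere(Y[:235].sum(1)>8)[:1].ravel())
g=b.max(2).astype(int)
for c in(232,240,275,283): print(c,'rows',' '.join('%d'%v for v in g[105:215:2,c]))
for v in(150,165): print(v,'cols',' '.join('%d'%x for x in g[v,200:310:2]))
E
python3 foot.py
```

```text
[0.4931 0.3523 0.2146] 158.61 [-0.6 -0.7 -2.1] 4.999968314150465
yellow row [201]
232 rows 172 172 170 168 170 174 175 171 149 159 179 178 178 178 176 81 34 35 36 37 37 37 37 68 119 140 82 68 69 86 108 160 215 218 218 221 221 220 223 209 205 208 203 203 202 206 205 200 206 100 99 99 99 94 26
240 rows 173 173 174 173 174 177 175 170 150 167 184 184 183 183 183 83 35 36 36 37 35 36 39 67 119 138 138 139 139 137 140 141 136 138 216 221 172 221 224 207 206 209 204 217 204 206 206 201 118 98 98 98 98 98 97
275 rows 173 170 175 175 176 175 174 169 134 168 184 183 183 184 184 58 36 35 36 33 36 35 36 65 117 136 122 68 68 68 71 219 204 208 206 212 213 213 213 210 207 210 208 208 205 208 209 202 145 96 101 100 99 99 102
283 rows 233 233 233 233 233 233 209 174 143 184 179 179 179 179 179 59 35 35 36 35 37 36 34 65 116 137 138 133 85 82 206 222 216 220 218 223 222 213 214 211 207 209 209 209 205 207 208 204 206 204 207 204 206 196 24
150 cols 205 169 160 176 168 173 37 35 36 37 38 38 38 37 37 37 37 35 38 37 37 37 35 36 37 36 35 36 36 35 35 36 36 35 34 37 36 35 35 36 37 34 37 35 36 37 36 37 35 37 215 183 219 218 216
165 cols 233 233 213 238 235 236 130 53 51 52 128 216 218 179 114 107 108 70 128 139 140 137 138 138 77 74 74 74 74 74 73 92 122 204 209 121 204 90 68 99 79 127 215 149 204 58 53 51 54 71 238 238 238 235 230
```

Run:
```python
from h import *
s,t,r=st();p=camera_params('wrist')
q=lambda u,v,z:(r.inv().apply(onz('wrist',(u,v),z,p)-t)*1000).round(1)[:2]
print('pad far',q(240,135,.02),'cols',q(211.5,150,.02),q(299.5,150,.02))
print('foot far',q(240,152,.032),'near',q(283,212,.032),'cols',q(219.5,165,.032),q(289.5,165,.032))
print('padc est',(r.inv().apply(np.array([.495,.3515,.02])-t)*1000).round(1))
```

```text
pad far [ 42.2 -13.9] cols [ 27.7 -42.1] [27.7 44.3]
foot far [ 27.2 -13.4] near [-32.1  28.2] cols [ 14.9 -33. ] [14.9 33.2]
padc est [-1.900e+00  1.000e-01  1.946e+02]
```

The foot centre is within about 1 mm of the pad centre and nearly flat. I'll settle it with a slight push and release.

Call:
send_rows:
  targets:
    - [0.15, 0, 0.1, 0, 1.5]
    - [0, 0, 0.15, 0, 1.5]
    - [0, 0, 0, 0, 1.5]
  newtons: 3

```text
time_s: 18.88
tcp_pos: [0.4923, 0.3528, 0.2125]
tool_rot: [0.0, 0.186, 0.983, -0.0]
ft_force: [-0.8, -1.4, 4.3]
finger_gap: 0.024
gripper_force: 3.0
```

```bash
python3 foot.py
```

```text
[0.4923 0.3528 0.2125] 158.58 [-0.8 -1.4  4.3] 3.0012003085512617
yellow row [203]
232 rows 173 170 170 168 168 171 175 173 166 132 178 178 177 176 176 151 35 37 35 36 39 37 38 38 77 130 139 72 71 70 85 109 216 216 219 219 223 221 222 212 204 207 209 204 203 204 204 203 202 136 99 100 99 94 26
240 rows 173 173 174 173 174 178 177 171 169 140 185 183 183 182 182 152 36 33 36 36 36 36 38 38 78 132 140 139 141 138 139 142 136 136 169 219 223 170 215 157 204 208 211 217 204 206 205 204 203 97 98 97 98 98 98
275 rows 175 170 173 176 175 176 174 172 169 151 183 184 185 185 185 148 34 35 36 36 36 35 34 36 72 128 138 86 69 68 77 113 207 206 209 207 215 212 215 213 207 206 212 207 209 207 207 206 203 117 102 100 101 97 87
283 rows 233 233 233 233 233 233 227 175 175 149 196 179 177 178 178 151 34 36 36 34 36 35 37 36 71 127 137 138 106 81 111 219 219 218 219 219 218 211 215 214 208 207 211 208 210 207 208 208 202 205 205 208 204 195 25
150 cols 174 144 182 171 171 164 40 37 36 36 36 38 36 39 36 36 37 35 39 36 38 36 38 37 35 37 35 35 36 36 35 35 34 36 34 36 35 37 36 36 38 36 36 34 36 36 37 36 36 37 200 184 177 196 213
165 cols 233 231 227 238 235 237 82 52 50 53 134 217 217 153 106 108 85 69 121 137 139 138 138 138 77 73 73 74 73 73 73 102 121 121 147 122 138 102 68 67 70 69 135 215 205 59 50 49 52 71 238 238 238 235 217
```

Call:
send_rows:
  targets:
    - [0, 0, -0.1, 0, 2.6]
    - [0, 0, 0, 0, 3.2]
    - [0, 0, 0, 0, 4.5]
    - [0, 0, 0, 0, 6]
    - [0, 0, 0, 0, 6]
    - [0, 0, 0, 0, 6]
    - [0, 0, -1, 0, 6]
    - [0, 0, -2, 0, 6]
    - [0, 0, -3, 0, 6]
    - [0, 0, -3, 0, 6]
    - [0, 0, -3, 0, 6]
    - [0, 0, 0, 0, 6]

```text
time_s: 20.42
tcp_pos: [0.4924, 0.354, 0.3373]
tool_rot: [0.002, 0.186, 0.983, 0.002]
ft_force: [0.5, 1.0, -0.6]
finger_gap: 0.06
gripper_force: 0.0
```

Run:
```python
from h import *
s,t,r=st();p=camera_params('wrist');b=camera('wrist');cv2.imwrite('/tmp/wp.png',b)
print(t,yaw(),s['ft_force'])
h=cv2.cvtColor(b,cv2.COLOR_BGR2HSV)
Y=((h[...,0]>18)&(h[...,0]<34)&(h[...,1]>130)&(h[...,2]>80)).astype('u1');Y[:,:200]=0;Y[:,310:]=0
k,l,S,c=cv2.connectedComponentsWithStats(Y);print(S[1:][S[1:,4]>50],c[1:][S[1:,4]>50])
# foot edges / expected: upright bracket at pad centre, yaw 158.4
a=np.radians(158.4);pc=np.array([.495,.3515])
for n,x,y,z in(('foot',.031,0,.032),('foot',-.031,0,.032),('headbot',.016,0,.13),('headtop',.016,0,.19),('headtopL',.016,.012,.19),('padfar',.045,0,.02)):
    print(n,proj('wrist',[pc[0]+x*np.cos(a)-y*np.sin(a),pc[1]+x*np.sin(a)+y*np.cos(a),z],p)[0].round(1))
g=b.max(2).astype(int)
for cc in(232,240,275): print(cc,'r',' '.join('%d'%v for v in g[120:220:2,cc]))
go(.4856,.024,.32,-3)
```

```text
[0.49238301 0.3539993  0.33725485] 158.60641500808183 [ 0.49569964  1.04325807 -0.62922649]
[[ 238  166   29   47 1240]] [[252.19435484 189.46048387]]
foot [252.6 138.4]
foot [252.5 183.2]
headbot [252.3 162.2]
headtop [252. 175.]
headtopL [237.5 174.9]
padfar [252.6 127.4]
232 r 233 238 238 237 94 52 51 51 52 37 130 219 219 201 210 222 219 219 222 221 224 219 222 218 218 208 204 209 206 214 202 206 146 48 50 48 233 233 233 218 232 232 230 233 227 227 233 233 232 231
240 r 176 179 179 178 91 35 36 35 38 36 103 141 133 108 124 141 138 218 222 222 224 219 221 218 201 158 129 110 99 156 220 228 228 229 228 229 227 228 226 227 226 225 224 224 223 224 213 233 228 232
275 r 236 238 238 235 67 52 51 51 52 35 129 219 220 220 220 221 219 219 224 225 227 221 213 213 212 212 211 210 208 216 208 209 123 49 49 50 233 233 233 215 233 233 233 232 231 233 233 233 233 233
tcp [0.4922 0.3535 0.3354] yaw 158.61 turn 161.61 then tool xyz cm [ 1.06 32.94  1.54]
```

The bracket stands upright, centred, with the foot rows within about 1 px of expected. Next is closing the bin: move to the grip at yaw 177°.

```bash
python3 -c "
from h import *
go(.484,.0255,.300,176.9);print(st()[0]['qpos'].round(2))"
```

```text
tcp [0.4922 0.3535 0.3354] yaw 158.61 turn -18.29 then tool xyz cm [ -0.95 -32.8    3.54]
[ 0.07  0.45 -1.04  1.41  0.39  1.5   0.24]
```

Call:
send_rows:
  targets:
    - [0, 0, 0, -9.15, 6]
    - [0, 0, 0, -9.15, 6]
    - [-0.1, -3.64, 0, 0, 6]
    - [-0.1, -3.64, 0, 0, 6]
    - [-0.1, -3.64, 0, 0, 6]
    - [-0.1, -3.64, 0, 0, 6]
    - [-0.1, -3.64, 0, 0, 6]
    - [-0.1, -3.64, 0, 0, 6]
    - [-0.1, -3.64, 0, 0, 6]
    - [-0.1, -3.64, 0, 0, 6]
    - [-0.1, -3.64, 0, 0, 6]
    - [0, 0, 1.5, 0, 6]
    - [0, 0, 0, 0, 6]

```text
time_s: 22.1
tcp_pos: [0.4827, 0.0259, 0.3173]
tool_rot: [-0.001, 0.027, 1.0, 0.0]
ft_force: [-0.5, -0.1, 1.0]
finger_gap: 0.06
gripper_force: 0.0
```

```bash
python3 -c "
from h import *
go(.484,.0255,.181,176.9);s,t,r=st();print(s['ft_force'])
# check the fin in the scene/top pictures: dark blob near expected fin (top cam hidden by arm) -> use wrist row scan
p=camera_params('wrist');b=camera('wrist');cv2.imwrite('/tmp/wq.png',b)
print(proj('wrist',[[.501,.15,.16],[.485,.0255,.13],[.47,.0255,.11]],p).round(0))"
```

```text
tcp [0.4827 0.0259 0.3173] yaw 176.93 turn 0.03 then tool xyz cm [-0.13 -0.03 13.63]
[-0.4501644  -0.11727199  1.03465329]
[[387. 199.]
 [254. 182.]
 [254. 163.]]
```

Call:
send_rows:
  targets:
    - [-0.1, 0, 3, 0, 6]
    - [0, 0, 3, 0, 6]
    - [0, 0, 3, 0, 6]
    - [0, 0, 2, 0, 6]
    - [0, 0, 1.3, 0, 6]
    - [0, 0, 1, 0, 6]
    - [0, 0, 0, 0, 1]
    - [0, 0, 0, 0, 1]
    - [0, 0, 0, 0, 1]
    - [0, 0, 0, 0, 1]
    - [0, 0, 0, 0, 1]
    - [0, 0, 0, 0, 1]
    - [0, 0, 0, 0, 1]
  newtons: 25

```text
time_s: 23.78
tcp_pos: [0.4845, 0.0265, 0.1856]
tool_rot: [0.0, 0.026, 1.0, 0.001]
ft_force: [1.0, 4.9, -0.6]
finger_gap: 0.0176
gripper_force: 25.0
```

```bash
python3 -c "
from h import *
s,t,r=st();print(t,s['ft_force'],s['finger_gap'])
X=t[0]-.620;Z=t[2]-.051-.02
c,n=np.cos(.7),np.sin(.7);x,z=X*c+Z*n,-X*n+Z*c;print(x,z)
T=np.linspace(.7,0,19);P=np.c_[x*np.cos(T)-z*np.sin(T),x*np.sin(T)+z*np.cos(T)]*100
print([[round(float(-a),2),0,round(float(-b),2),0,1] for a,b in np.diff(P,axis=0)])"
```

```text
[0.48454976 0.02645236 0.18561247] [ 0.98134347  4.85556421 -0.5708673 ] 0.017596571512601092
-0.029762675574778713 0.17491988832836036
[[-0.46, 0, -0.52, 0, 1], [-0.48, 0, -0.5, 0, 1], [-0.49, 0, -0.48, 0, 1], [-0.51, 0, -0.46, 0, 1], [-0.53, 0, -0.44, 0, 1], [-0.55, 0, -0.42, 0, 1], [-0.56, 0, -0.4, 0, 1], [-0.58, 0, -0.38, 0, 1], [-0.59, 0, -0.35, 0, 1], [-0.61, 0, -0.33, 0, 1], [-0.62, 0, -0.31, 0, 1], [-0.63, 0, -0.28, 0, 1], [-0.64, 0, -0.26, 0, 1], [-0.65, 0, -0.23, 0, 1], [-0.66, 0, -0.21, 0, 1], [-0.67, 0, -0.18, 0, 1], [-0.67, 0, -0.16, 0, 1], [-0.68, 0, -0.13, 0, 1]]
```

Call:
send_rows:
  targets:
    - [-0.46, 0.1, -0.52, 0, 1]
    - [-0.48, 0, -0.5, 0, 1]
    - [-0.49, 0, -0.48, 0, 1]
    - [-0.51, 0, -0.46, 0, 1]
    - [-0.53, 0, -0.44, 0, 1]
    - [-0.55, 0, -0.42, 0, 1]
    - [-0.56, 0, -0.4, 0, 1]
    - [-0.58, 0, -0.38, 0, 1]
    - [-0.59, 0, -0.35, 0, 1]
    - [-0.61, 0, -0.33, 0, 1]
    - [-0.62, 0, -0.31, 0, 1]
    - [-0.63, 0, -0.28, 0, 1]
    - [-0.64, 0, -0.26, 0, 1]
    - [-0.65, 0, -0.23, 0, 1]
    - [-0.66, 0, -0.21, 0, 1]
    - [-0.67, 0, -0.18, 0, 1]
    - [-0.67, 0, -0.16, 0, 1]
    - [-0.68, 0, -0.13, 0, 1]
    - [0, 0, 0, 0, 1]

```text
time_s: 26.15
tcp_pos: [0.5888, 0.0214, 0.2457]
tool_rot: [-0.002, 0.027, 1.0, -0.0]
ft_force: [-13.4, 3.8, 5.7]
finger_gap: 0.0177
gripper_force: 25.0
```

Call:
send_rows:
  targets:
    - [-0.15, 0, 0, 0, 1]
    - [-0.15, 0, 0, 0, 1]
    - [0, 0, 0, 0, 1]

```text
time_s: 26.52
tcp_pos: [0.5897, 0.0215, 0.2456]
tool_rot: [-0.005, 0.026, 1.0, -0.001]
ft_force: [-27.1, 3.1, 14.2]
finger_gap: 0.0178
gripper_force: 25.0
```

The bin is hard against its shut stop, at the same TCP x as at the start. I'll release and retreat.

Call:
send_rows:
  targets:
    - [0.2, 0, 0, 0, 1]
    - [0, 0, 0, 0, 4]
    - [0, 0, 0, 0, 5.5]
    - [0, 0, 0, 0, 5.5]
    - [0, 0, 0, 0, 5.5]
    - [0, 0, 0, 0, 5.5]
    - [0.3, 0, -2, 0, 6]
    - [0.5, 0, -3, 0, 6]
    - [2, 0, -3, 0, 6]
    - [4, 0, -2, 0, 6]
    - [4, 0, 0, 0, 6]
    - [4, 0, 0, 0, 6]
    - [0, 0, 0, 0, 6]

```text
time_s: 28.15
tcp_pos: [0.4418, 0.0299, 0.3476]
tool_rot: [0.002, 0.027, 1.0, -0.004]
ft_force: [0.3, -1.0, 0.8]
finger_gap: 0.0602
gripper_force: 0.0
```

Run:
```python
from h import *
s,t,r=st();print(t,s['ft_force'],s['time_s'])
a=camera('scene');a0=cv2.imread('/tmp/s.png');b=camera('top');b0=cv2.imread('/tmp/t.png')
for n,x,y in(('scene',a,a0),('top',b,b0)):
    d=(cv2.absdiff(cv2.GaussianBlur(x,(3,3),0),cv2.GaussianBlur(y,(3,3),0)).max(2)>35).astype('u1')
    k,l,S,c=cv2.connectedComponentsWithStats(d)
    for i in range(1,k):
        if S[i,4]>25: print(n,S[i],onz(n,c[i],.02)[:2].round(2))
# expected bin panel edge and bracket head pixels in top
A=np.radians(158.4)
for n,im in(('top',b),('scene',a)):
    h=cv2.cvtColor(im,cv2.COLOR_BGR2HSV);Y=((h[...,0]>18)&(h[...,0]<34)&(h[...,1]>130)&(h[...,2]>60)).astype('u1')
    k,l,S,c=cv2.connectedComponentsWithStats(Y)
    print(n,'expected head top',proj(n,[.495,.3515,.19],None)[0].round(1),[(S[i],c[i].round(1)) for i in range(1,k) if S[i,4]>15])
```

```text
[0.4417824  0.02988032 0.34759873] [ 0.33507945 -1.04767638  0.82799424] 28.15
scene [ 469   42   43   61 1316] [ 0.14 -0.85]
scene [291  81  36  19 134] [ 0.63 -0.36]
scene [  255    88   257   217 16870] [ 0.08 -0.27]
scene [315  98  32  37 697] [ 0.49 -0.33]
scene [346 119  53  30 317] [ 0.35 -0.36]
scene [220 137  17  17 150] [0.7 0. ]
scene [338 145  12   7  52] [ 0.38 -0.26]
scene [400 147  39  31 435] [ 0.14 -0.38]
scene [456 179  10  10  68] [-0.01 -0.41]
scene [ 277  195   98   99 3176] [0.23 0.05]
scene [383 232  15  18  63] [ 0.07 -0.09]
scene [193 242  26  28 477] [0.5  0.35]
scene [415 288  19   9  69] [-0.12 -0.01]
scene [ 383  304   86   63 2054] [-0.22  0.06]
top [259 159  11  21  78] [0.53 0.05]
top [271 160  40  47 289] [ 0.44 -0.05]
top [312 162   4  14  31] [ 0.52 -0.11]
top [153 167  16  17 119] [0.51 0.38]
top [172 171  11  20 126] [0.49 0.33]
top [236 173  23  34 675] [0.46 0.11]
top [ 249  207   35   90 1839] [0.27 0.05]
top [240 217   8  23 127] [0.34 0.12]
top [315 221   7  39 142] [ 0.3  -0.12]
top [320 276  10  84 371] [ 0.04 -0.13]
top [263 301   4  17  41] [0.09 0.05]
top [ 271  313   60   71 2304] [-0.05 -0.05]
top [ 332  315  157   69 4338] [-0.06 -0.43]
top [253 352   5  12  33] [-0.07  0.09]
top [257 365   5   8  28] [-0.1   0.07]
top expected head top [156.1 174.9] [(array([395,  90,  17,  26, 210], dtype=int32), array([402.9, 102.5])), (array([375, 164,   4,  11,  25], dtype=int32), array([377., 168.])), (array([153, 169,  11,  12,  87], dtype=int32), array([158.1, 174.8])), (array([377, 176,   3,  12,  27], dtype=int32), array([378. , 181.7]))]
scene expected head top [200.  247.6] [(array([283,  53,  23,  13, 191], dtype=int32), array([294. ,  58.9])), (array([196, 242,  11,  14, 100], dtype=int32), array([200.9, 248.8]))]
```

The bin's front edge is unchanged from the start in the top view, so it is shut. The bracket head appears where expected in both cameras, and the top view shows no changes at the bystanders. Handing in.

```bash
python3 -c "
from workcell import env
print(env.hand_in())"
```

```text
the job is handed in; nothing more can be done
None
```

The yellow-headed bracket is upright on the aluminium plate's pad, squared up and within about 1–2 mm of centre; the bin is shut with the other two parts in it, and I handed the job in at about 28 s (I viewed 11 pictures, one over the limit of 10).

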